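# Lock the reel on its stand with the linch pin

## Robot

A 7-joint arm with a two-finger parallel gripper is mounted at the origin on a cart in front of the work surface, level with it; the furniture and walls round the work are solid. World frame = base frame: x ahead of the robot, y to its left, z up, the work surface at z = 0. Lengths are in m, angles in rad, forces in N, time in s.
With the tool pointing down it reaches from about 0.425 to 0.875 m from the base axis. Payload 4.7 kg.
Tool frame: the origin (TCP) lies on the mounting face of the last link; the fingertips stand 182 mm ahead of it and the grasp point (between the pads) lies ahead of it (ctrl.grip_point_offset is the z of the grasp point in the tool frame, in m); z points along the fingers, y is the line along which they close (so a half turn about z gives the same grasp; the last joint's range is limited). The gripper opens to 87 mm and grips with 3 to 60 N. Pads are 19 mm wide; open, the fingers measure 117 mm over their backs; the gripper's body (75 mm by 190 mm) begins 51 mm behind the grasp point.
Start: joints at [1.23, 0.321, -0.07, 1.45, 0.023, 1.371, -0.057], TCP at [0.226, -0.61, 0.405] pointing down, gripper open.
Joint ranges: [-2.86, 2.86], [-0.3, 2.09], [-1.38, 1.24], [0.06, 2.45], [-1.56, 4.7], [0.09, 2.05], [-2.69, 2.69]. Speed limits (rad/s): [2.57, 2.57, 3.14, 3.14, 3.14, 3.14, 3.14].

## Interface

Orientations are given as a rotation vector (axis times angle).
In Python, from bench import ctrl gives the robot as it stands.
- The arm moves only by the tool tcp_steps, called after "Call:" as name(argument=value, ...) on one line, values as JSON. Schema: {"type":"object","properties":{"motion":{"type":"array","items":{"type":"array","items":{"type":"number"},"minItems":5,"maxItems":5},"minItems":1,"maxItems":20},"grip_force":{"type":"number"},"only":{"type":"string"},"quiet":{"type":"boolean"},"lines":{"type":"string"}},"required":["motion"],"additionalProperties":false}. motion is a list of rows, 1 to 20 of them, each of 5 numbers: dx, dy, dz in fractions of the full range, 1 being 0.6 m, then a turn about the tool's z in fractions of the full range, 1 being 2 pi rad, then the opening from 0.0 (shut) to 1.0 (fully open); each row is the pose to reach, as a shift and turn from the pose commanded when the call began, along the tool's axes at that moment; what a row does not reach only later rows make up. A row lasts 1/10 s, in which the tool goes at most 0.05 m and 0.15 rad, less where a joint would pass 70% of its speed; a pose out of reach is approached as far as the arm can. The fingers move at their own pace and stop on an object; grip_force is the grip in N (left out, the last holds). Time passes only in rows, so rows that do not move let the fingers close. The tool returns the time, the measured TCP pose, the force, the opening and the grip force at its end. only (a regular expression) keeps the lines of the reply that match it, lines (a string "A,B") keeps lines A to B, and quiet returns only ok. A shift or turn number past 1, either way, is cut back to 1. Input that does not fit is refused with a message, and nothing moves.
- ctrl.get_state(): the state, without advancing time (a new reading comes with each control period).
- ctrl.get_image(name): name is "scene" or "top" or "wrist"; returns (picture, depth): 480x640x3 uint8, red, green, blue; 480x640 float32, m along the optical axis (not along the pixel's ray), 0 where there is no reading.
- ctrl.camera_model(name): a dict with "vertical_fov" (degrees; the focal length in pixels is half the picture's height over the tangent of half this angle, whatever the lens; pixels are square), "cx", "cy" (the principal point, pixels), "rvec" (rotation vector, rad) and "tvec" (3), from world to camera coordinates, as OpenCV has them; the wrist camera has in their place "hand_eye" (4x4, takes a point from camera to tool coordinates, whose origin is the TCP and whose axes are the flange's). Camera axes: x right, y down, z forward; pixel columns grow to the right and rows downward; lengths in m; the calibration is good to about 2 mm. A picture is of the moment at which its call begins: read the wrist's pose just before it. camera_model takes no time and is no camera call.
- ctrl.close_job(): hands the job in; it is judged then, once.
The state is a dict: "time": time; "joint_positions": joint angles; "qd": joint speeds; "joint_torque": joint torques, N m; "position": TCP position; "tool_rot": TCP orientation; "ft_force": force on the tool from outside, world axes, zero at the start; "torque": the same for the moment, N m; "grip_width": opening from 0.0 (shut) to 1.0 (fully open); "grip_force": force on a finger pad.
Only numpy, scipy, OpenCV 4.12 (cv2) and the standard library are available. Lean on these libraries where they do the work, as an engineer would, in place of code of your own. Each camera call takes 0.05 s, during which the arm holds its last target. There are 200 camera calls.

## Task

Take the linch pin out of its wooden rest block and push it gently down through the hole near the free end of the reel stand's square bar until its collar sits on the bar, then flip its sprung ring over the bar's free end so that it snaps shut round the bar below the pin's tip. The hole is at a different place along the bar each time, so feel for it lightly and never lean on the stand with 45 N or more; leave the thread spools and the beeswax where they are.

Things in the scene. Friction and masses are not known exactly. Their poses are not given: they have to be found in the camera images.
- stand: Green reel stand, fixed; origin under the centre of its 110 x 100 mm base, z up. A 28 mm square steel bar, clamped so that it cannot be shifted, points along the stand's -x (roughly to the robot): centreline y = 0, flat top z = 109 mm, underside z = 81 mm, nothing under it. The black clamp knob on the post reaches z = 136 mm. Pin home: its origin at stand z = 109 mm.
- hole_range (a point): Point on the bar's top, stand (-133, 0, 109) mm, stand axes: middle of where the hole may be. The vertical through hole (11 mm, 1 mm chamfer) has y = 0 but x anywhere within 21 mm either way, different each time and not measured: feel for it or look. Its axis is 17 mm from the bar's free end. A sprung ball half way down its +y side grips the stem: pushing the pin past it takes a few N.
- reel_mid (a point): Centre of the wooden reel of blue lacing on the bar between post and hole, stand (-55, 0, 95) mm: 76 mm across, from x = -37 to -73 mm, washer to -76 mm, top at z = 133 mm.
- pin: Steel linch pin, about 80 g, upright in the rest block. Origin: centre of the underside of its collar (20 mm across); z up along the pin. Hinge block 14 (x) x 26 (y) mm up to z = 13.5 mm, red grip tab above. The ring hinges about pin y, 8.5 mm above the origin, and points to the pin's -x; to pass over the bar's free end, pin x must lie along stand x, same sense, within 10 degrees.
- pin_grip (a point): Middle height for gripping the red tab, 31 mm above the pin's origin. Tab 12 mm (x) x 16 mm (y), z = 13 to 42 mm. Grip from above, best with the fingers closing along pin x, tips above the hinge block: one finger then stands inside the open ring (39 mm wide inside).
- pin_tip (a point): Lower end of the stem, 46 mm below the pin's origin. Stem 9 mm across, its last 7 mm tapering to a flat 5.6 mm across, so it drops into the hole when within about 2.5 mm of its axis.
- ring (a joint): Angle of the brass ring on the pin, rad. 0 = open, pointing to pin -x and 30 degrees up; 0.52 = level; 2.094 = closed, straight down round the bar. Over-centre spring: below 1.05 it pushes back to open (about 1.5 N at the bow when open, less toward 1.05), beyond 1.05 it snaps shut by itself.
- ring_bow (a point): Middle of the ring's bow (wire centre), 58 mm from the hinge line; wire 5 mm thick, 44 mm between the centres of its sides. Push it from above with closed fingertips along its arc to just past 1.05 rad, then stop (keep the gripper's body off the tab); closed, it is 50 mm below the pin's origin.
- rest: Wooden rest block 64 x 64 x 54 mm, fixed, origin at the centre of its underside; its vertical 14 mm through hole holds the pin, collar on the block's top.
- thread_tan: Spool of tan waxed thread, 40 mm across, 36 mm tall, loose; bystander. Origin at its underside, up to 16 mm off the spool's axis.
- thread_navy: Spool of navy waxed thread, 36 mm across, 50 mm tall, loose; bystander. Origin at its underside, up to 16 mm off the spool's axis.
- beeswax: Cake of yellow beeswax 34 x 50 x 20 mm, loose; bystander. Origin at its underside.
Things that resemble listed ones, but are neither listed nor needed, are in the scene too. What is shaped like the stand but yellow is not meant.

How it is judged:
By the outcome, as a careful person would: the job done as asked, in the order asked, and still so for the second after the job is handed in, with the robot touching nothing.
It also fails if it takes over 72 s, if anything falls off the work surface, if the arm or the gripper's body presses on something with over 40 N, if the wrist force passes 120 N, or if a joint passes its speed limit or range.

## Working session

There is one attempt and no reset: what is moved stays moved. The work goes in short steps, Python scripts to look and compute and a tool call to move; the robot and the scene stay as the last step left them, time stands still between calls to the robot, and variables do not carry over. Pictures are saved under pics/ and viewed, at most 10 in all, crops included, and the job is handed in when it is done.

```bash
ls; mkdir -p pics; cat > h.py <<'E'
import numpy as np,cv2
from bench import ctrl
from scipy.spatial.transform import Rotation as R
def cam(n):
    m=ctrl.camera_model(n); f=240/np.tan(np.radians(m["vertical_fov"])/2)
    if "hand_eye" in m:
        s=ctrl.get_state(); T=np.eye(4); T[:3,:3]=R.from_rotvec(s["tool_rot"]).as_matrix(); T[:3,3]=s["position"]
        C=T@np.array(m["hand_eye"])
    else:
        T=np.eye(4);T[:3,:3]=R.from_rotvec(np.ravel(m["rvec"])).as_matrix();T[:3,3]=np.ravel(m["tvec"]);C=np.linalg.inv(T)
    return f,m["cx"],m["cy"],C
def snap(n,name):
    c=cam(n); p,d=ctrl.get_image(n)
    cv2.imwrite(f"pics/{name}.png",p[:,:,::-1]); np.savez(f"pics/{name}.npz",p=p,d=d,f=c[0],cx=c[1],cy=c[2],C=c[3])
class V:
    def __init__(s,name):
        z=np.load(f"pics/{name}.npz"); s.p,s.d,s.C=z["p"],z["d"],z["C"]; s.f,s.cx,s.cy=float(z["f"]),float(z["cx"]),float(z["cy"])
    def ray(s,u,v): return s.C[:3,:3]@np.array([(u-s.cx)/s.f,(v-s.cy)/s.f,1])
    def atz(s,u,v,z):
        r=s.ray(u,v);return s.C[:3,3]+r*(z-s.C[2,3])/r[2]
    def pt(s,u,v): return s.C[:3,3]+s.ray(u,v)*s.d[int(v),int(u)]
    def proj(s,P):
        q=np.linalg.inv(s.C)@np.r_[P,1];return s.f*q[0]/q[2]+s.cx,s.f*q[1]/q[2]+s.cy
    def cloud(s):
        v,u=np.mgrid[:480,:640];P=np.stack([(u-s.cx)/s.f,(v-s.cy)/s.f,np.ones_like(u,float)],-1)*s.d[...,None]
        return P@s.C[:3,:3].T+s.C[:3,3]
E
python3 - <<'E'
from h import *
for n in("scene","top"): snap(n,n)
a=[cv2.imread(f"pics/{n}.png") for n in("scene","top")]
print(V("top").C.round(3),V("scene").C.round(3),V("top").f, ctrl.grip_point_offset, ctrl.get_state())
E
```

```text
pics
[[ 0.02  -0.998  0.056  0.506]
 [-1.    -0.021 -0.006  0.025]
 [ 0.007 -0.056 -0.998  1.095]
 [ 0.     0.     0.     1.   ]] [[ 0.895 -0.333  0.297  0.212]
 [-0.446 -0.645  0.621 -0.734]
 [-0.016 -0.688 -0.726  0.992]
 [ 0.     0.     0.     1.   ]] 478.0395929111254 0.1635 {'time': 0.1, 'joint_positions': array([ 1.23008532,  0.32172258, -0.07008278,  1.4515553 ,  0.02258846,
        1.37079947, -0.05689368]), 'qd': array([-0.0003532 , -0.00268748, -0.00025236, -0.00188108,  0.0004755 ,
        0.00017159,  0.00137126]), 'joint_torque': array([-4.34370550e-04, -4.92570949e+01, -4.06106198e-01, -3.13400388e+01,
       -6.42712531e-02,  3.94322444e-02,  5.66372660e-05]), 'position': array([ 0.22572471, -0.60934747,  0.40378652]), 'tool_rot': array([-3.09064782e+00, -5.54171407e-01,  5.98384775e-04]), 'ft_force': array([-0.38582124,  0.00980435, -0.11077392]), 'torque': array([ 0.01409475, -0.00635824,  0.00850412]), 'grip_force': 0.0, 'grip_width': 1.0060169906263223}
```

View pics/top.png

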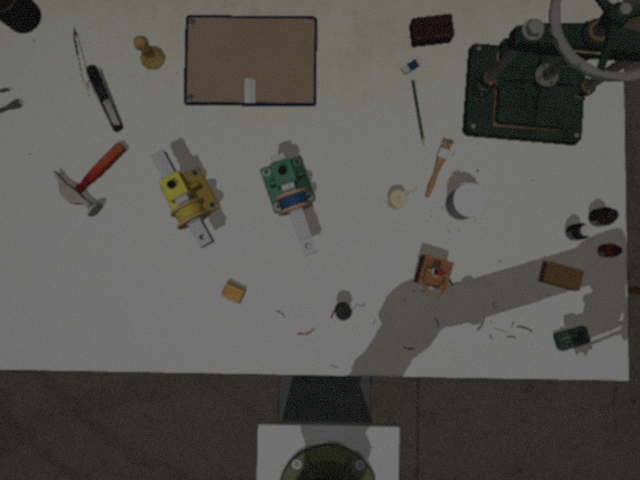

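View pics/scene.png

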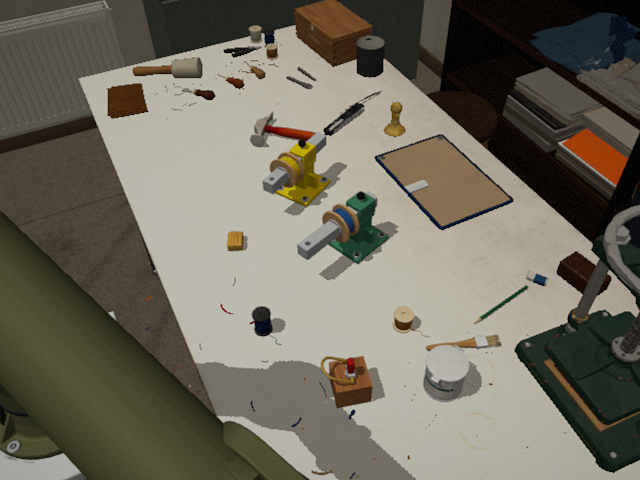

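The top view shows the green stand at (290,190), with its bar running to a free end at about (308,252). The yellow decoy is at (188,200), and the pin in its rest block is at (435,272). The green stand is the one meant. I'll confirm it in an enlarged crop.

```bash
python3 - <<'E'
from h import *
t=cv2.imread("pics/top.png");s=cv2.imread("pics/scene.png")
g=lambda i,u,v,w,h,k:cv2.resize(cv2.convertScaleAbs(i[v:v+h,u:u+w],alpha=1.5),None,fx=k,fy=k,interpolation=cv2.INTER_CUBIC)
A=g(t,255,140,80,120,5) #400x600
B=g(t,405,240,66,50,6) #396x300
C=g(s,300,345,80,60,5)[:300,:396]
B=cv2.resize(B,(400,300));C=cv2.resize(C,(400,300))
cv2.imwrite("pics/crop1.png",np.hstack([A,np.vstack([B,C])]))
E
```

```text
(no output)
```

View pics/crop1.png

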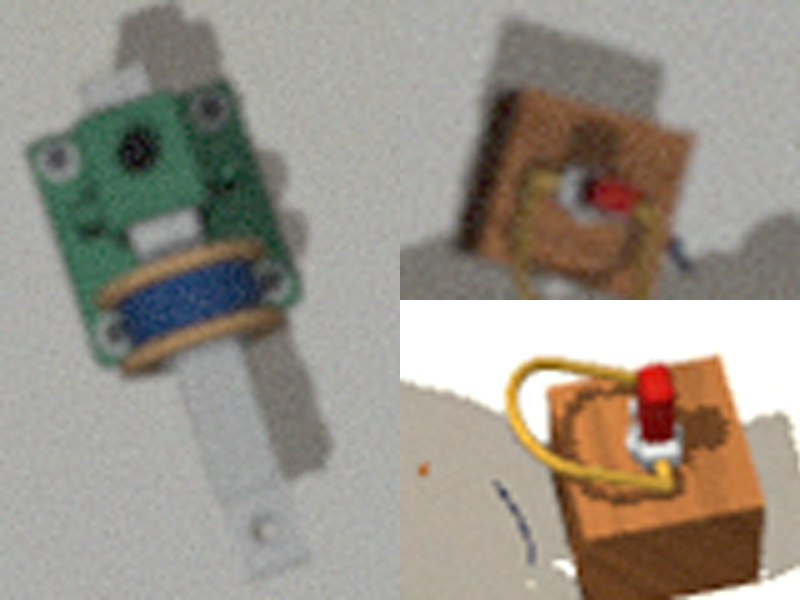

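The crop confirms the green stand: blue reel, hole near the free end at crop (264,530), which is top pixel (307.8,246). The pin has its red tab and the ring opens toward the robot. Next I'll fit the poses from the depth.

```bash
python3 - <<'E'
from h import *
v=V("top"); P=v.cloud()
def rect(m):
    r=cv2.minAreaRect((P[m][:,:2]*1000).astype(np.float32)); return r,m.sum(), np.median(P[m][:,2])
U,W=np.meshgrid(np.arange(640),np.arange(480))
box=lambda a,b,c,d:(U>=a)&(U<=c)&(W>=b)&(W<=d)
z=P[...,2]
bar=box(280,207,330,265)&(abs(z-.109)<.006); print("bar",rect(bar), P[bar].mean(0))
q=P[bar][:,:2];c,l,vt=np.linalg.svd(q-q.mean(0));print("axis",vt,np.degrees(np.arctan2(vt[0,1],vt[0,0])))
rest=box(405,240,470,300)&(abs(z-.054)<.005); print("rest",rect(rest))
print("hole",v.atz(307.8,246,.109),"end mid",v.atz(310,253,.109))
print("knob",v.atz(283,170,.136))
s=V("scene")
print("tabtop px scene",s.pt(351+0,345+20),"top",v.atz(406+0,0,0)[:0])
tab=(v.p[...,0].astype(int)>1.8*v.p[...,1])&(v.p[...,0]>80)&box(420,255,450,290)
print("tab",tab.sum(),P[tab].mean(0),U[tab].mean(),W[tab].mean(),v.atz(U[tab].mean(),W[tab].mean(),.096))
E
```

```text
bar (((581.9486083984375, 72.3104019165039), (110.34931945800781, 51.64672088623047), 17.637407302856445), np.int64(633), np.float64(0.10812978452745647)) [0.58144094 0.06255385 0.10823795]
axis [[-0.92235787 -0.38633658]
 [ 0.38633658 -0.92235787]] -157.27325804367163
rest (((499.17724609375, -227.98248291015625), (65.67826080322266, 64.17127227783203), 75.7058334350586), np.int64(686), np.float64(0.05322516440373959))
hole [0.54836457 0.05056847 0.109     ] end mid [0.53401656 0.04571661 0.109     ]
knob [0.70009527 0.10342745 0.136     ]
tabtop px scene [ 0.495982   -0.2325991   0.09142584] top []
tab 21 [ 0.49899185 -0.22776025  0.09511369] 440.6190476190476 272.6190476190476 [ 0.49899806 -0.22753608  0.096     ]
```

Units first: shifts go in shares of 0.6 m and turns go in shares of 2 pi rad. So 0.388 m / 0.6 = 0.6467, -0.263 m / 0.6 = -0.4383, -0.967 rad / 6.2832 = -0.1539.

Call:
tcp_steps(motion=[[0.6467,-0.4383,0,-0.1539,0.35],[0.6467,-0.4383,0,-0.1539,0.35],[0.6467,-0.4383,0,-0.1539,0.35],[0.6467,-0.4383,0,-0.1539,0.35],[0.6467,-0.4383,0,-0.1539,0.35],[0.6467,-0.4383,0,-0.1539,0.35],[0.6467,-0.4383,0,-0.1539,0.35],[0.6467,-0.4383,0,-0.1539,0.35],[0.6467,-0.4383,0,-0.1539,0.35],[0.6467,-0.4383,0,-0.1539,0.35],[0.6467,-0.4383,0,-0.1539,0.35],[0.6467,-0.4383,0,-0.1539,0.35],[0.6467,-0.4383,0,-0.1539,0.35],[0.6467,-0.4383,0,-0.1539,0.35]], grip_force=25)

```text
time: 1.5
position: [0.4973, -0.2299, 0.4046]
tool_rot: [-2.483, -1.924, 0.001]
ft_force: [-0.7, 0.6, 0.5]
grip_width: 0.347
grip_force: 0.0
```

```bash
python3 - <<'E'
from h import *
snap("wrist","w1"); print(np.array(ctrl.camera_model("wrist")["hand_eye"]).round(3)); s=ctrl.get_state(); print(s["joint_positions"].round(2),s["position"],s["tool_rot"])
v=V("w1");print(v.proj([.499,-.228,.096]),v.f)
E
```

```text
[[ 0.001 -0.968 -0.252  0.069]
 [ 1.     0.001  0.     0.001]
 [-0.    -0.252  0.968  0.019]
 [ 0.     0.     0.     1.   ]]
[ 0.83  0.13 -0.48  1.69  0.06  1.33  0.08] [ 0.49748976 -0.22961619  0.40461198] [-2.48274523e+00 -1.92494523e+00  8.67141678e-04]
(np.float64(319.37715621937633), np.float64(226.6973391229678)) 356.3277322972724
```

View pics/w1.png

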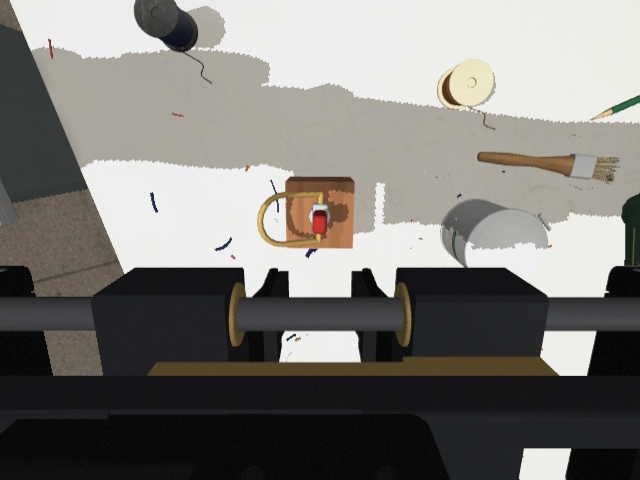

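The wrist view shows the rest block at (288–354, 178–248), the red tab at (320,220), and the ring's bow to the left at (261,220). I'll measure the tab and block here.

```bash
python3 - <<'E'
from h import *
v=V("w1"); P=v.cloud();z=P[...,2];p=v.p.astype(int)
U,W=np.meshgrid(np.arange(640),np.arange(480)); near=(U>240)&(U<370)&(W>165)&(W<260)
red=near&(p[...,0]>2.2*p[...,1])&(p[...,0]>2.2*p[...,2])&(p[...,0]>90)
t=red&(abs(z-.096)<.004); print("tab",red.sum(),t.sum(),P[t].mean(0),P[t].min(0),P[t].max(0),U[red].min(),U[red].max(),W[red].min(),W[red].max())
r=near&(abs(z-.054)<.004); print("rest",cv2.minAreaRect((P[r][:,:2]*1000).astype(np.float32)))
b=near&(z>.06)&~red&(p[...,0]>1.2*p[...,2]); q=P[b]; print("ring n",b.sum(),"far", q[np.argsort(q@[1,-.25,0])[:12]].mean(0))
m=q[:,2]>.066; q=q[m];print(cv2.minAreaRect((q[:,:2]*1000).astype(np.float32)),q[:,2].min(),q[:,2].max())
s=ctrl.get_state();Rm=R.from_rotvec(s["tool_rot"]).as_matrix();print(Rm.round(3)); print("tab in tool",Rm.T@(P[t].mean(0)-s["position"]))
E
```

```text
tab 243 239 [ 0.49955887 -0.22572971  0.09634592] [ 0.49289259 -0.23432648  0.09200607] [ 0.50611891 -0.21824242  0.09880409] 313 326 213 233
rest ((499.206298828125, -226.80389404296875), (64.5088119506836, 64.13148498535156), 75.38141632080078)
ring n 1052 far [ 0.44917704 -0.21318709  0.0938737 ]
((479.9063720703125, -202.6033935546875), (87.96541595458984, 58.719512939453125), 80.99755859375) 0.06602978311224195 0.38532381432543844
[[ 0.249  0.968 -0.   ]
 [ 0.968 -0.249 -0.   ]
 [-0.    -0.    -1.   ]]
tab in tool [0.00440891 0.0011464  0.30826385]
```

Call:
tcp_steps(motion=[[0.0058,0.002,0.0833,0,0.35],[0.0058,0.002,0.15,0,0.35],[0.0058,0.002,0.2083,0,0.35],[0.0058,0.002,0.2417,0,0.35],[0.0058,0.002,0.2517,0,0.35],[0.0058,0.002,0.2517,0,0.35],[0.0058,0.002,0.2517,0,0.0],[0.0058,0.002,0.2517,0,0.0],[0.0058,0.002,0.2517,0,0.0],[0.0058,0.002,0.2517,0,0.0],[0.0058,0.002,0.2517,0,0.0]], grip_force=30)

```text
time: 2.65
position: [0.5005, -0.2252, 0.2548]
tool_rot: [2.479, 1.927, 0.0]
ft_force: [-1.2, -0.0, 5.4]
grip_width: 0.133
grip_force: 30.0
```

Scaled: -0.14 m / 0.6 = -0.2333, -0.1 m / 0.6 = -0.1667.

Call:
tcp_steps(motion=[[0,0,-0.0167,0,0],[0,0,-0.05,0,0],[0,0,-0.1,0,0],[0,0,-0.1667,0,0],[0,0,-0.2333,0,0],[0,0,-0.2333,0,0],[0,0,-0.2333,0,0]])

```text
time: 3.35
position: [0.5004, -0.2249, 0.3947]
tool_rot: [2.478, 1.927, 0.001]
ft_force: [-0.3, 0.2, -1.4]
grip_width: 0.135
grip_force: 30.0
```

```bash
python3 - <<'E'
from h import *
s=ctrl.get_state();Rm=R.from_rotvec(s["tool_rot"]).as_matrix()
a=np.radians(19.2);h=np.array([.548,.0506]);d=np.array([np.cos(a),np.sin(a)])
print(s["position"],np.degrees(np.arctan2(Rm[1,1],Rm[0,1])),s["grip_force"],s["grip_width"])
# target for viewing the bar end: tool 90 mm beyond to stand -x... and straight over
dp=np.r_[h-s["position"][:2],0];print(Rm.T@dp, Rm.T@np.r_[h-.05*d-s["position"][:2],0])
E
```

```text
[ 0.5003928  -0.22488604  0.394692  ] -14.259363189079448 29.99517641030252 0.13461534470124428
[ 2.78724618e-01 -2.17149383e-02 -2.34227338e-04] [ 0.2511573  -0.06342871 -0.0002953 ]
```

Scaled: 0.229 m / 0.6 = 0.3817, 0.0116 m / 0.6 = 0.0193, -0.585 rad / 6.2832 = -0.0931.

Call:
tcp_steps(motion=[[0.0667,0.0193,0,-0.0159,0],[0.1333,0.0193,0,-0.0398,0],[0.2167,0.0193,0,-0.0637,0],[0.3,0.0193,0,-0.0859,0],[0.3583,0.0193,0,-0.0931,0],[0.3817,0.0193,0,-0.0931,0],[0.3817,0.0193,0,-0.0931,0],[0.3817,0.0193,0,-0.0931,0]])

```text
time: 4.15
position: [0.5676, -0.0076, 0.3925]
tool_rot: [-1.82, -2.559, 0.004]
ft_force: [0.1, -0.2, -1.8]
grip_width: 0.137
grip_force: 30.0
```

```bash
python3 - <<'E'
from h import *
snap("wrist","w2"); v=V("w2")
i=cv2.imread("pics/w2.png"); cv2.imwrite("pics/w2c.png",cv2.resize(i[60:300,170:490],(800,600),interpolation=cv2.INTER_CUBIC))
print(v.proj([.548,.0506,.109]))
E
```

```text
(np.float64(319.6435757582834), np.float64(153.56683257467859))
```

View pics/w2c.png

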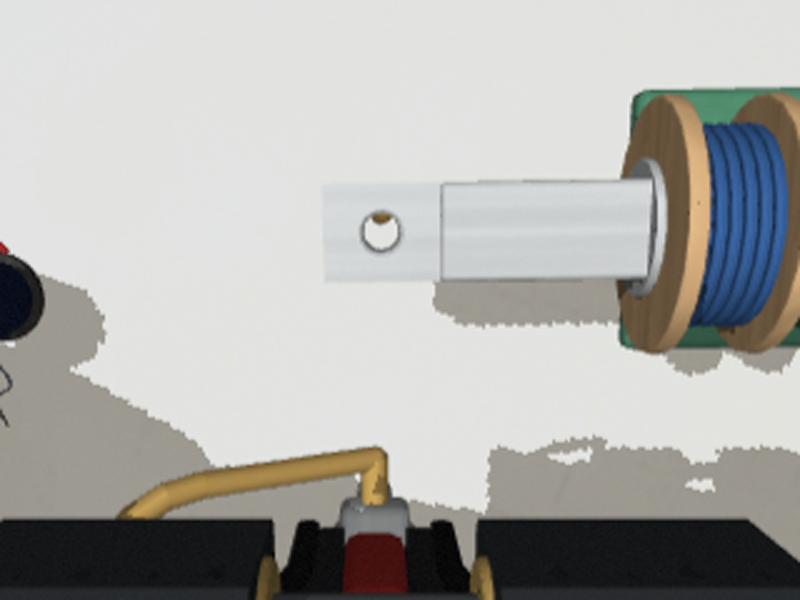

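The hole is clear at crop (381,231), i.e. wrist pixel (322.4,152.4). The bar's free end is at crop x=324, and its edges are at y≈184→178 and 281→278. The pin is held square in the gripper.

```bash
python3 - <<'E'
from h import *
v=V("w2");c=lambda x,y,z=.109:v.atz(170+x/2.5-.3,60+y/2.5-.3,z)
h=c(381,231);A=c(324,184);B=c(324,281);C=c(650,178);D=c(650,278)
for n,a,b in(("top",A,C),("bot",B,D)):
    e=(b-a)[:2];print(n,np.degrees(np.arctan2(e[1],e[0])))
print("hole",h,"endmid",(A+B)/2,np.linalg.norm((A+B)/2-h),"width",np.linalg.norm(A-B))
P=v.cloud();p=v.p.astype(int);U,W=np.meshgrid(np.arange(640),np.arange(480))
m=(U>295)&(U<470)&(W>130)&(W<175)&(abs(P[...,2]-.109)<.006);r=cv2.minAreaRect((P[m][:,:2]*1000).astype(np.float32));print(r,np.median(P[m][:,2]))
s=ctrl.get_state();Rm=R.from_rotvec(s["tool_rot"]).as_matrix();print(s["position"],np.degrees(np.arctan2(Rm[1,1],Rm[0,1])))
iR=Rm.T; print("hole in tool",iR@(h-s["position"]))
red=(p[...,0]>2.2*p[...,1])&(p[...,0]>60)&(U>300)&(U<345)&(W>260)&(W<340)
k=P[red]; print("tab in tool",((k-s["position"])@Rm).min(0),((k-s["position"])@Rm).max(0))
# hinge block grey top area
g=(U>307)&(U<332)&(W>261)&(W<270); k=(P[g]-s["position"])@Rm; print(np.median(k,0),k.min(0),k.max(0))
E
```

```text
top 20.21107339374361
bot 19.73573843008318
hole [0.5493345  0.05215625 0.109     ] endmid [0.53398889 0.04617139 0.109     ] 0.016471369876354582 width 0.027267987852637874
((579.6697387695312, 62.15422058105469), (97.4852066040039, 30.673917770385742), 19.177282333374023) 0.10989095684247124
[ 0.56769245 -0.0083999   0.39272458] 19.06093610704991
hole in tool [0.06339813 0.00305983 0.28368118]
tab in tool [ 0.00420172 -0.0038114   0.01944017] [0.06859909 0.00710685 0.18663255]
[0.01065968 0.00139531 0.18712237] [ 0.00853621 -0.00438427  0.1846629 ] [0.01211413 0.00720818 0.1908028 ]
```

Scaled: 0.0649 m / 0.6 = 0.1082, 0.06 m / 0.6 = 0.1, -0.012 rad / 6.2832 = -0.0019.

Call:
tcp_steps(motion=[[0.0333,0.0033,0,-0.0019,0],[0.075,0.0033,0,-0.0019,0],[0.1,0.0033,0.0167,-0.0019,0],[0.1082,0.0033,0.0333,-0.0019,0],[0.1082,0.0033,0.045,-0.0019,0],[0.1082,0.0033,0.0483,-0.0019,0],[0.1082,0.0033,0.0483,-0.0019,0],[0.1082,0.0033,0.0483,-0.0019,0]])

```text
time: 5.0
position: [0.5488, 0.0551, 0.3648]
tool_rot: [1.805, 2.571, 0.0]
ft_force: [0.4, 0.1, -0.8]
grip_width: 0.136
grip_force: 30.0
```

```bash
python3 - <<'E'
from h import *
s=ctrl.get_state();print(s["position"],s["ft_force"])
Rm=R.from_rotvec(s["tool_rot"]).as_matrix()
print(np.degrees(np.arctan2(Rm[1,1],Rm[0,1])), Rm.T@(np.array([.5493,.0522,.109])-s["position"]))
snap("wrist","w3"); i=cv2.imread("pics/w3.png"); cv2.imwrite("pics/w3c.png",cv2.resize(i[200:320,240:400],(800,600),interpolation=cv2.INTER_CUBIC))
E
```

```text
[0.54883366 0.05505444 0.36475834] [ 0.42447484  0.06022152 -0.75218048]
19.854558672469214 [-0.00280433 -0.00056341  0.2557587 ]
```

View pics/w3c.png

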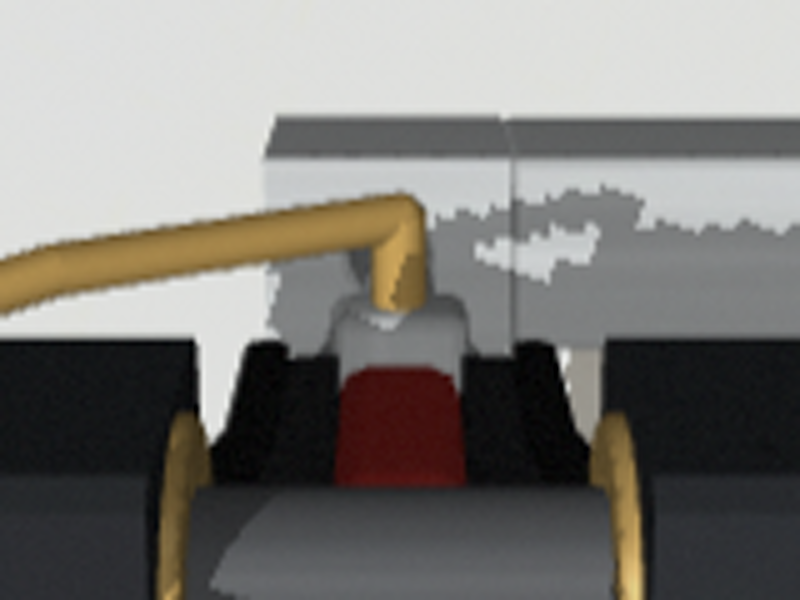

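The dark hole edge shows left of the ring's hinge arm, at crop (360,262). The hole axis is about 2 mm toward the free end of the pin's axis, so I'll correct for that and feel downwards.

Scaled: 0.012 m / 0.6 = 0.02, 0.01 m / 0.6 = 0.0167.

Call:
tcp_steps(motion=[[-0.0018,-0.0032,0,0,0],[-0.0018,-0.0032,0.005,0,0],[-0.0018,-0.0032,0.01,0,0],[-0.0018,-0.0032,0.0133,0,0],[-0.0018,-0.0032,0.0167,0,0],[-0.0018,-0.0032,0.02,0,0],[-0.0018,-0.0032,0.02,0,0]])

```text
time: 5.75
position: [0.5469, 0.0543, 0.3523]
tool_rot: [-1.803, -2.572, 0.001]
ft_force: [1.0, 0.5, -0.5]
grip_width: 0.138
grip_force: 30.0
```

```bash
python3 -c "
from h import *
print(ctrl.get_state()['position'],ctrl.get_state()['ft_force'])"
```

```text
[0.54692436 0.05433311 0.35234552] [ 0.97381939  0.46678097 -0.52023652]
```

Scaled: 0.008 m / 0.6 = 0.0133, 0.006 m / 0.6 = 0.01.

Call:
tcp_steps(motion=[[0,0,0.0033,0,0],[0,0,0.0067,0,0],[0,0,0.01,0,0],[0,0,0.0133,0,0],[0,0,0.0133,0,0]])

```text
time: 6.25
position: [0.5471, 0.0541, 0.3444]
tool_rot: [1.803, 2.572, -0.0]
ft_force: [-0.3, 0.1, -1.1]
grip_width: 0.134
grip_force: 30.0
```

It's in the hole, 11 mm deep with no side load. Continuing down past the ball.

Scaled: 0.021 m / 0.6 = 0.035, 0.018 m / 0.6 = 0.03.

Call:
tcp_steps(motion=[[0,0,0.005,0,0],[0,0,0.01,0,0],[0,0,0.015,0,0],[0,0,0.02,0,0],[0,0,0.025,0,0],[0,0,0.03,0,0],[0,0,0.035,0,0],[0,0,0.035,0,0]])

```text
time: 7.05
position: [0.5468, 0.0538, 0.3228]
tool_rot: [-1.803, -2.572, 0.002]
ft_force: [2.6, -4.5, -4.3]
grip_width: 0.133
grip_force: 30.0
```

Scaled: 0.011 m / 0.6 = 0.0183, 0.009 m / 0.6 = 0.015.

Call:
tcp_steps(motion=[[0,0,0.005,0,0],[0,0,0.01,0,0],[0,0,0.015,0,0],[0,0,0.0183,0,0],[0,0,0.0183,0,0]])

```text
time: 7.55
position: [0.547, 0.0542, 0.3122]
tool_rot: [-1.803, -2.572, 0.0]
ft_force: [2.9, -3.7, -2.0]
grip_width: 0.132
grip_force: 30.0
```

Scaled: 0.002 m / 0.6 = 0.0033, 0.001 m / 0.6 = 0.0017.

Call:
tcp_steps(motion=[[0,0,0.0017,0,0],[0,0,0.0033,0,0],[0,0,0.0033,0,0]])

```text
time: 7.85
position: [0.5469, 0.0541, 0.3104]
tool_rot: [-1.803, -2.572, 0.001]
ft_force: [3.0, -3.8, -3.4]
grip_width: 0.133
grip_force: 30.0
```

Call:
tcp_steps(motion=[[0,0,0.0017,0,0],[0,0,0.0017,0,0]])

```text
time: 8.05
position: [0.547, 0.0542, 0.3099]
tool_rot: [1.803, 2.572, -0.001]
ft_force: [0.9, -4.6, 0.6]
grip_width: 0.14
grip_force: 30.0
```

Scaled: 0.001 m / 0.6 = 0.0017.

Call:
tcp_steps(motion=[[0,0,0.0017,0,0],[0,0,0.0017,0,0]])

```text
time: 8.25
position: [0.5471, 0.0543, 0.3099]
tool_rot: [1.803, 2.572, -0.001]
ft_force: [-1.1, -4.7, 6.9]
grip_width: 0.136
grip_force: 30.0
```

Call:
tcp_steps(motion=[[0,0,0.0017,0,0],[0,0,0.0017,0,0]])

```text
time: 8.45
position: [0.5471, 0.0544, 0.3098]
tool_rot: [1.803, 2.572, -0.002]
ft_force: [-3.2, -5.8, 13.4]
grip_width: 0.132
grip_force: 30.0
```

Seated: z stopped at 0.3098 with 13 N of reaction. I'll relax, release and rise.

Scaled: -0.1 m / 0.6 = -0.1667, -0.07 m / 0.6 = -0.1167.

Call:
tcp_steps(motion=[[0,0,-0.0033,0,0],[0,0,-0.0033,0,0.35],[0,0,-0.0033,0,0.35],[0,0,-0.0033,0,0.35],[0,0,-0.0033,0,0.35],[0,0,-0.0167,0,0.35],[0,0,-0.05,0,0.35],[0,0,-0.1167,0,0.35],[0,0,-0.1667,0,0.35],[0,0,-0.1667,0,0.35]])

```text
time: 9.45
position: [0.5482, 0.0553, 0.413]
tool_rot: [1.799, 2.567, 0.008]
ft_force: [1.0, 1.7, 0.4]
grip_width: 0.35
grip_force: 0.0
```

```bash
python3 - <<'E'
from h import *
s=ctrl.get_state();print(s["position"],s["ft_force"],s["grip_width"])
snap("wrist","w4");snap("scene","s4");v=V("w4")
i=cv2.imread("pics/w4.png");a=cv2.resize(i[120:280,220:400],None,fx=2.2,fy=2.2,interpolation=cv2.INTER_CUBIC)
b=cv2.resize(cv2.imread("pics/s4.png")[180:280,280:400],None,fx=3.3,fy=3.52,interpolation=cv2.INTER_CUBIC)
cv2.imwrite("pics/c4.png",np.hstack([a,b]));print(a.shape)
P=v.cloud();U,W=np.meshgrid(np.arange(640),np.arange(480));p=v.p.astype(int)
m=(U>180)&(U<420)&(W>100)&(W<265)&(p[...,0]>1.7*p[...,2])&(p[...,1]>60)&(p[...,1]>.5*p[...,0])&(P[...,2]>.11)
a=np.radians(19.8);d=np.array([np.cos(a),np.sin(a),0]);q=P[m]-[.5471,.0544,.109]
x=q@d; y=q@np.array([-d[1],d[0],0]);print(m.sum(),"x",x.min(),x.max(),"y",y.min(),y.max(),"bow z",np.median(q[x<x.min()+.004][:,2]),"bow y",np.median(y[x<x.min()+.004]))
E
```

```text
[0.54820291 0.05526012 0.41302476] [0.99928974 1.71351101 0.39421871] 0.34965501172361657
(352, 396, 3)
1025 x -0.05066309208704267 0.08415368234097817 y -0.025790112389096245 0.068205920557011 bow z 0.04020209065579103 bow y -0.002499510903576787
```

View pics/c4.png

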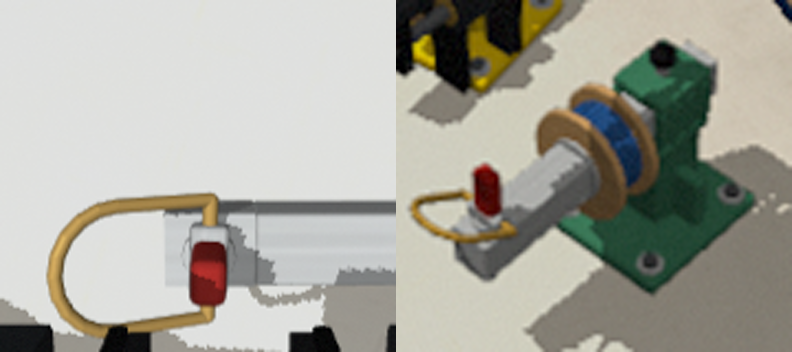

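The collar is on the bar, the tab is upright, and the ring is open over the free end. I'll turn the gripper 90° so its body stays clear of the tab, close the fingers, and go above the bow.

Scaled: -0.0539 m / 0.6 = -0.0898, -0.0018 m / 0.6 = -0.003, -1.57 rad / 6.2832 = -0.2499.

Call:
tcp_steps(motion=[[-0.003,-0.0898,0,-0.2499,0],[-0.003,-0.0898,0,-0.2499,0],[-0.003,-0.0898,0,-0.2499,0],[-0.003,-0.0898,0,-0.2499,0],[-0.003,-0.0898,0,-0.2499,0],[-0.003,-0.0898,0,-0.2499,0],[-0.003,-0.0898,0,-0.2499,0],[-0.003,-0.0898,0,-0.2499,0],[-0.003,-0.0898,0,-0.2499,0],[-0.003,-0.0898,0,-0.2499,0],[-0.003,-0.0898,0,-0.2499,0],[-0.003,-0.0898,0,-0.2499,0],[-0.003,-0.0898,0,-0.2499,0],[-0.003,-0.0898,0,-0.2499,0]])

```text
time: 10.95
position: [0.4968, 0.0342, 0.4073]
tool_rot: [0.54, -3.094, -0.0]
ft_force: [0.4, 0.4, 0.3]
grip_width: 0.005
grip_force: 0.0
```

```bash
python3 - <<'E'
from h import *
s=ctrl.get_state();Rm=R.from_rotvec(s["tool_rot"]).as_matrix();print(Rm.round(3),s["joint_positions"].round(2),s["ft_force"])
print(Rm.T@(np.array([.497,.0344,.271])-s["position"]))
E
```

```text
[[-0.941 -0.339 -0.001]
 [-0.339  0.941  0.   ]
 [ 0.001  0.    -1.   ]] [ 0.64  0.03 -0.77  1.79  0.02  1.33  1.78] [0.40204556 0.35065016 0.32816852]
[-3.40163191e-04  4.74785574e-05  1.36263026e-01]
```

Scaled: 0.106 m / 0.6 = 0.1767, 0.098 m / 0.6 = 0.1633.

Call:
tcp_steps(motion=[[0,0,0.05,0,0],[0,0,0.1,0,0],[0,0,0.125,0,0],[0,0,0.1367,0,0],[0,0,0.15,0,0],[0,0,0.1633,0,0],[0,0,0.1767,0,0],[0,0,0.1767,0,0]])

```text
time: 11.75
position: [0.497, 0.0342, 0.3011]
tool_rot: [0.543, -3.094, -0.0]
ft_force: [0.3, 0.4, 0.8]
grip_width: 0.006
grip_force: 0.5
```

Call:
tcp_steps(motion=[[0,0,0.0133,0,0],[0,0,0.0267,0,0],[0,0,0.0383,0,0],[0,0,0.0433,0,0],[0,0,0.0433,0,0]])

```text
time: 12.25
position: [0.4966, 0.0342, 0.2749]
tool_rot: [0.543, -3.093, -0.001]
ft_force: [0.2, -0.2, 0.1]
grip_width: 0.008
grip_force: 0.0
```

Call:
tcp_steps(motion=[[0,0,0.0067,0,0],[0,0,0.0067,0,0]])

```text
time: 12.45
position: [0.4968, 0.0342, 0.2714]
tool_rot: [0.543, -3.094, -0.0]
ft_force: [-0.7, -0.7, -1.0]
grip_width: 0.002
grip_force: 0.0
```

Now I'll rise, back off, and check.

Call:
tcp_steps(motion=[[0,0,0,0,0],[0,0,-0.0667,0,0],[0,0,-0.15,0,0],[0.05,0,-0.2333,0,0],[0.1,0,-0.2667,0,0],[0.1,0,-0.2667,0,0],[0.1,0,-0.2667,0,0]])

```text
time: 13.15
position: [0.4404, 0.0138, 0.4325]
tool_rot: [-0.54, 3.092, -0.004]
ft_force: [0.4, 0.4, -0.7]
grip_width: 0.006
grip_force: 0.0
```

```bash
python3 - <<'E'
from h import *
snap("wrist","w5");snap("scene","s5")
a=cv2.resize(cv2.imread("pics/w5.png")[60:300,180:460],(400,343),interpolation=cv2.INTER_CUBIC)
b=cv2.resize(cv2.imread("pics/s5.png")[180:280,280:396],(400,343),interpolation=cv2.INTER_CUBIC)
cv2.imwrite("pics/c5.png",np.hstack([a,b]))
E
```

```text
(no output)
```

View pics/c5.png

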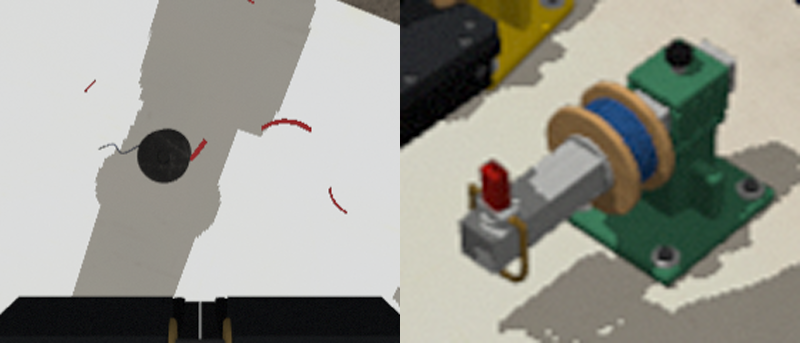

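The ring hangs straight down round the bar (right panel, (520,245)) and the tab is upright. One check of the seating height, then I'll hand in.

```bash
python3 - <<'E'
from h import *
for n in("s4","s5"):
    v=V(n);P=v.cloud();p=v.p.astype(int);U,W=np.meshgrid(np.arange(640),np.arange(480))
    m=(U>290)&(U<330)&(W>215)&(W<250)&(p[...,0]>2.2*p[...,1])&(p[...,0]>60);print(n,m.sum(),np.percentile(P[m][:,2],[5,50,95]))
s=ctrl.get_state();print(s["qd"].round(3),s["ft_force"])
print(ctrl.close_job())
E
```

```text
s4 80 [0.12589023 0.14174876 0.15123293]
s5 87 [0.12619727 0.14122235 0.15322314]
[-0.003  0.027 -0.003  0.003 -0.001  0.005  0.001] [-0.08476192 -0.02940131 -1.03333643]
the job is handed in; nothing more can be done
None
```

The linch pin is through the bar with its collar seated (highest force I read was about 13 N), the ring has snapped shut round the bar below the tip, and the job was handed in at about 13 s.

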